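Hold the countertop bin's flap open

ROBOT

A 7-joint arm with a two-finger parallel gripper is mounted at the origin on the work surface. World frame = base frame: x ahead of the robot, y to its left, z up, the work surface at z = 0. Lengths are in m, angles in rad, forces in N, time in s.
With the tool pointing down it reaches from about 0.425 to 0.875 m from the base axis. Payload 4.7 kg.
Tool frame: the origin (TCP) lies at the very end of the fingers, on their centre line; the grasp point (between the pads) lies 19 mm behind it; z points along the fingers, y is the direction in which the jaws open and shut (so a half turn about z gives the same grasp; the last joint's range is limited). The gripper opens to 87 mm and grips with 3 to 60 N. Pads are 19 mm wide; open, the fingers measure 117 mm over their backs; the gripper's body (75 mm by 190 mm) begins 51 mm behind the grasp point.
Start: joints at [1.355, 0.321, -0.07, 1.45, 0.023, 1.371, -0.057], TCP at [0.148, -0.633, 0.188] pointing down, gripper open.
Joint ranges: [-2.86, 2.86], [-0.3, 2.09], [-1.38, 1.24], [0.06, 2.45], [-1.56, 4.7], [0.09, 2.05], [-2.69, 2.69]. Speed limits (rad/s): [2.57, 2.57, 3.14, 3.14, 3.14, 3.14, 3.14].

INTERFACE

Orientations are given as a rotation vector (axis times angle).
In Python, from bench import * gives the robot as it stands.
- The arm moves only by the shell command python3 -m jog 'ROWS' [OPENING] [FORCE]. ROWS is JSON, a list of rows, each a list of 4 numbers: the shift along the world's x, y, z in mm, then the turn about the world's z in rad. In form: [[x, y, z, twist], ...]. A call has exactly 8 rows; each row is the pose to reach, as a shift and turn from the pose commanded when the call began; what a row does not reach only later rows make up. A row lasts 1/8 s, in which the tool goes at most 62.5 mm and 10.7 degrees, less where a joint would pass 70% of its speed; a pose out of reach is approached as far as the arm can. A call with a gripper value outside its range is refused whole. OPENING is the opening, from -1 (shut) to 1 (fully open), set as the call begins (- or left out, the last holds). The fingers move at their own pace and stop on an object; FORCE is the grip in N (left out, the last holds). Time passes only in rows, so rows that repeat a pose let the fingers close, or fill a call up. It gives the time, the measured TCP pose, the force and the opening at its end, in the units of the state.
- get_state(): the state, without advancing time (a new reading comes with each control period).
- get_image(name): name is "side" or "top"; returns a dict with "image" (384x512x3 uint8, red, green, blue), "fx", "fy", "cx", "cy" (pixels), "position" and "rotation" of the camera in the world. Camera axes: x right, y down, z forward; pixel columns grow to the right and rows downward; lengths in m; the calibration is good to about 2 mm. A picture is of the moment at which its call begins. There is no depth.
- close_job(): hands the job in, once; it reports no verdict.
The state is a dict: "time": time; "joint_positions": joint angles; "qd": joint speeds; "joint_torque": joint torques, N m; "position": TCP position; "tool_rot": TCP orientation; "ft_force": force on the tool from outside, world axes, zero at the start; "torque": the same for the moment, N m; "grip_width": opening from 0.0 (shut) to 1.0 (fully open).
Only numpy, scipy, OpenCV 4.12 (cv2) and the standard library are available. Lean on these libraries where they do the work, as an engineer would, in place of code of your own. Each camera call takes 0.05 s, during which the arm holds its last target. There are 200 camera calls.

TASK

I am about to tip the squeezed lemon halves out of the terracotta bowl into the countertop bin. With your fingertips push the bin's flap inwards, at the end of the flap farther from the bowl so that the near end of the mouth stays free for me, and hold it pushed well in, clearly more than halfway; finish while still holding it there. Do not lift, tip or shove the bin, and leave the bowl, carafe, measuring cup and reamer where they stand.

Things in the scene. Friction and masses are not known exactly. Their poses are not given: they have to be found in the camera images.
- bin: compact bin, loose on rubber feet, about 1.5 kg: white box 180 mm deep (x), 220 mm wide (y), grey hood on top sloping 25 degrees (0.436 rad) down to its front (its -x, roughly facing the robot); 209 mm high at the back, 137 mm at the front rim. The mouth in the slope is filled by a steel flap between fixed rim strips 14 mm wide; empty inside. Origin: centre of the underside, z up
- flap (a joint): steel flap, 188 mm wide along the bin's y, 130 mm from hinge to free lower edge, 4 mm thick, hinged at its upper rear edge. In rad: 0 shut (in the 25 degree slope), growing as it swings inwards and down; stop at 1.05. Halfway is 0.525; well in is over 0.6. A spring shuts it when let go: pushed squarely 80 mm from the hinge, 1.2 N starts it, about 3.5 N holds it at 0.8
- flap_hinge (a point): point on the bin, middle of the flap's hinge line (the line runs along the bin's y), 55 mm behind the bin's origin (its +x) and 205 mm above the underside; axes are the bin's
- flap_edge (a point): point on the flap, middle of its free lower edge on the upper face, 130 mm from the hinge line; it moves with the flap
- bowl: terracotta-glazed bowl with three squeezed lemon halves in it, 150 mm across the rim, 65 mm high, loose; stands beside the bin, on its left or on its right (the carafe is on the other side), its centre about 0.21 m from the bin's. Origin: centre of the underside. Not to be moved
- carafe: empty glass carafe, 100 mm across, 200 mm high, loose, beside the bin on the side away from the bowl, its centre about 0.21 m from the bin's. Origin: centre of the underside. Not to be moved
- cup: steel measuring cup, 78 mm across, 52 mm high, with a flat handle reaching 127 mm from its centre to its -y, loose, in front of the bin. Origin: centre of the underside. Not to be moved
- reamer: wooden citrus reamer lying along its y, 150 mm long, 44 mm thick, loose, in front of the bin. Origin: under its middle, on the block. Not to be moved

How it is judged:
By the outcome, as a careful person would: the job done as asked, in the order asked, and still so for the second after the job is handed in, while the arm keeps its last pose, push and grip.
It also fails if it takes over 29 s, if anything falls off the work surface, if the arm or the gripper's body presses on something with over 40 N, if the wrist force passes 120 N, or if a joint passes its speed limit or range.

## Working session

There is one attempt and no reset: what is moved stays moved. The work goes in short steps, Python scripts to look and compute and a shell command to move; the robot and the scene stay as the last step left them, time stands still between calls to the robot, and variables do not carry over. Pictures are saved under pics/ and viewed, about 8 in all and at most 12, crops included, and the job is handed in when it is done.

```bash
mkdir -p pics; python3 - <<'E'
from bench import *
import cv2
for n in("side","top"):
    d=get_image(n);cv2.imwrite(f"pics/{n}0.png",d["image"][:,:,::-1])
    print(n,d["fx"],d["fy"],d["cx"],d["cy"],d["position"],d["rotation"])
print(get_state())
E
```

```text
side 383.8193255985923 383.8193255985923 258.511171494997 192.66624408956716 [0.77990597 0.19262541 0.89364712] [-1.37479202 -2.56786474  0.51102604]
top 373.8232566347459 373.8232566347459 256.4500830867071 185.13295686083745 [0.4328633  0.02803095 1.0353577 ] [-2.19792851  2.14242653 -0.10083138]
{'time': 0.1, 'joint_positions': array([ 1.35511952,  0.32173592, -0.07010361,  1.4515252 ,  0.02260527,
        1.37083263, -0.05690277]), 'qd': array([ 4.05312004e-04,  8.33323273e-05,  5.23950081e-04, -1.73777972e-03,
       -1.38853989e-03,  9.70940543e-05, -7.83260669e-04]), 'joint_torque': array([-2.74313470e-04, -4.92571020e+01, -4.05660588e-01, -3.13395703e+01,
       -6.39420468e-02,  3.94858432e-02,  8.54510813e-05]), 'position': array([ 0.14787663, -0.63238559,  0.18669347]), 'tool_rot': array([-3.11919584e+00, -3.60013159e-01,  4.53282410e-04]), 'ft_force': array([-0.33113952, -0.54912318, -0.02585149]), 'torque': array([-0.01005551,  0.01410808, -0.01020928]), 'grip_width': 0.9963356890594847}
```

View pics/side0.png

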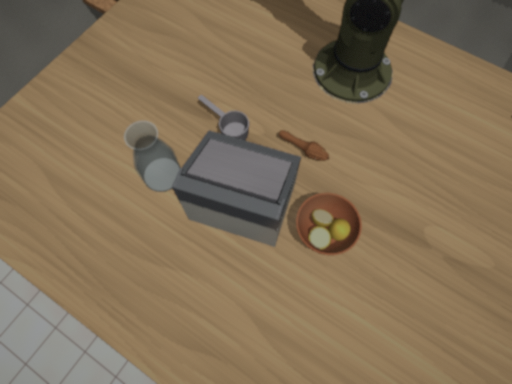

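View pics/top0.png

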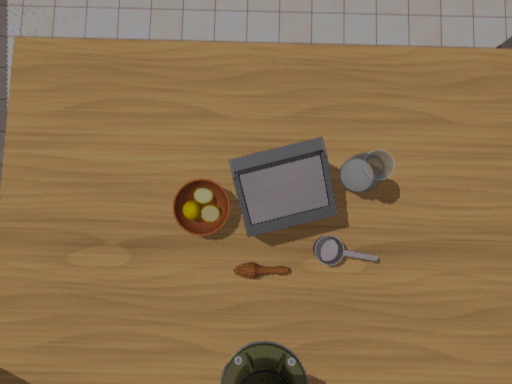

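The top view has +x up and +y left. The bowl is at (202,208) on the bin's +y side and the carafe at (358,175) on the -y side, so I push at the flap's -y end. Next I enlarge both views.

```bash
python3 - <<'E'
import cv2,numpy as np
a=cv2.imread("pics/top0.png")[125:275,215:405];b=cv2.imread("pics/side0.png")[115:255,120:310]
cv2.imwrite("pics/c.png",cv2.resize(a,None,fx=4,fy=4,interpolation=3));cv2.imwrite("pics/d.png",cv2.resize(b,None,fx=4,fy=4,interpolation=3))
E
```

```text
(no output)
```

View pics/c.png

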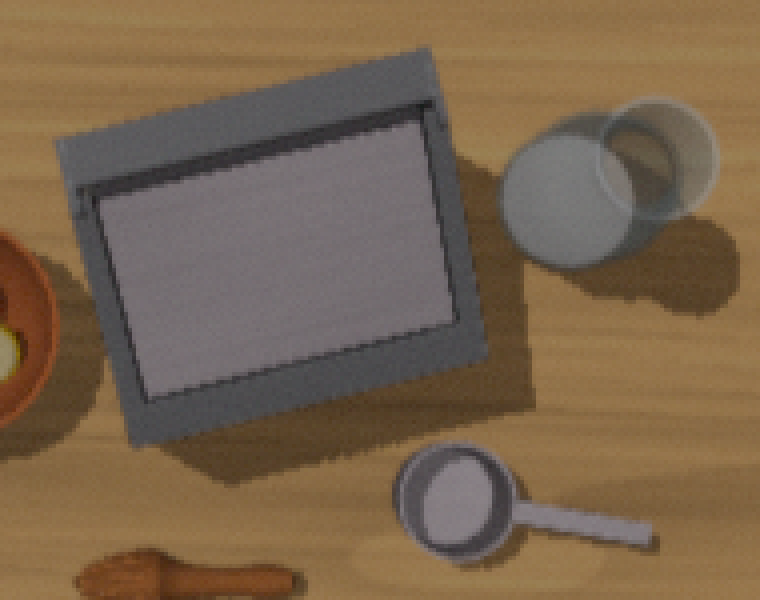

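View pics/d.png

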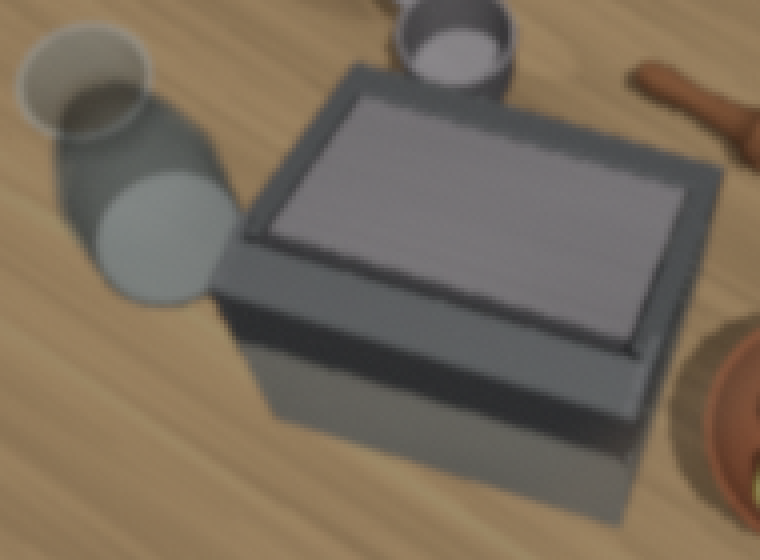

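```bash
cat > h.py <<'E'
import numpy as np
from scipy.spatial.transform import Rotation as R
from scipy.optimize import least_squares
C={"side":(383.82,258.51,192.67,[0.77990597,0.19262541,0.89364712],[-1.37479202,-2.56786474,0.51102604]),
"top":(373.82,256.45,185.13,[0.4328633,0.02803095,1.0353577],[-2.19792851,2.14242653,-0.10083138])}
def proj(n,P):
    f,cx,cy,t,r=C[n]; p=(np.atleast_2d(P)-t)@R.from_rotvec(r).as_matrix()
    return np.c_[cx+f*p[:,0]/p[:,2],cy+f*p[:,1]/p[:,2]]
def ray(n,uv,z):
    f,cx,cy,t,r=C[n]; d=R.from_rotvec(r).as_matrix()@[(uv[0]-cx)/f,(uv[1]-cy)/f,1]
    return np.array(t)+d*(z-t[2])/d[2]
E
python3 - <<'E'
from h import *
B,F=[.09,.209],[-.09,.137]
fl=[.055-.130*np.cos(.436),.205-.130*np.sin(.436)]
M=lambda xz,y:[xz[0],y,xz[1]]
obs={"top":[(M(B,.11),(229,160.5)),(M(B,-.11),(322.5,137)),(M(F,-.11),(337,213.75)),(M(F,.11),(248.75,236.5)),(M(fl,.094),(252,225)),(M(fl,-.094),(329.5,205))],
"side":[(M(F,-.11),(209.25,131)),(M(F,.11),(300.5,157.5)),(M(B,-.11),(173,187.5)),(M(B,.11),(279.25,219.5)),(M(fl,-.094),(210.5,139.25)),(M(fl,.094),(291.5,161.75))]}
def res(p,ns=("top","side")):
    r=[]
    for n in ns:
        m=np.array([a for a,_ in obs[n]]);u=np.array([b for _,b in obs[n]])
        w=R.from_euler("z",p[2]).apply(m)+[p[0],p[1],0]
        r.append(proj(n,w)-u)
    return np.concatenate(r).ravel()
for ns in(("top",),("side",),("top","side")):
    s=least_squares(res,[.5,0,.2],args=(ns,));print(ns,s.x.round(4),"rms px",np.sqrt(np.mean(s.fun**2)).round(2))
p=s.x; print(res(p).reshape(-1,2).round(1).tolist())
W=lambda x,y,z:R.from_euler("z",p[2]).apply([x,y,z])+[p[0],p[1],0]
print("hinge pt y=-72",W(.055,-.072,.205))
for d in(.07,.05,.035,.03):print(d,W(.055-d,-.072,0).round(4))
print("carafe",ray("top",(379.5,165),.2),"bowl",ray("top",(202,208),.065))
T=R.from_rotvec([-3.11919584,-.360013159,0]).as_matrix();ty=T[:,1];print("ty yaw",np.arctan2(ty[1],ty[0]),"x",T[:,0])
E
```

```text
('top',) [ 0.5106 -0.0335  0.2755] rms px 0.58
('side',) [ 0.5109 -0.0308  0.2781] rms px 0.71
('top', 'side') [ 0.5107 -0.0321  0.2769] rms px 0.78
[[-1.6, -0.4], [-0.2, -1.0], [0.1, 0.6], [-0.7, 0.9], [-0.4, -0.3], [-0.9, -0.2], [-0.9, -0.7], [0.6, -1.1], [-1.9, -1.0], [0.3, -0.1], [-0.5, -0.2], [-0.2, 0.4]]
hinge pt y=-72 [ 0.58326736 -0.08631769  0.205     ]
0.07 [ 0.5159 -0.1055  0.    ]
0.05 [ 0.5352 -0.1     0.    ]
0.035 [ 0.5496 -0.0959  0.    ]
0.03 [ 0.5544 -0.0945  0.    ]
carafe [ 0.56621147 -0.24423547  0.2       ] bowl [0.46343021 0.17227483 0.065     ]
ty yaw -1.3409759141530142 x [9.73707377e-01 2.27802341e-01 1.93707224e-04]
```

```bash
python3 -m jog '[[0,0,50,0.1],[20,30,85,0.25],[45,65,110,0.4],[75,107,120,0.55],[105,150,120,0.7],[135,193,120,0.85],[165,236,120,1.0],[195,280,120,1.15]]' -1 20; python3 -m jog '[[30,43,0,0.15],[60,86,0,0.3],[90,129,0,0.4],[120,172,0,0.46],[150,215,0,0.468],[168,240,0,0.468],[173,247,0,0.468],[173,247,0,0.468]]'
python3 - <<'E'
from bench import *
from h import *
s=get_state();T=R.from_rotvec(s["tool_rot"]).as_matrix()
print(s["position"],"yaw",np.arctan2(T[1,1],T[0,1]),T[:,2].round(3),s["ft_force"],s["grip_width"],s["joint_positions"].round(2))
import cv2
cv2.imwrite("pics/s1.png",cv2.resize(get_image("side")["image"][60:300,60:380,::-1],None,fx=2.4,fy=2.4,interpolation=3))
E
```

```text
time: 1.1
position: [0.3437, -0.3513, 0.3073]
tool_rot: [-2.418, -2.005, 0.0]
ft_force: [1.3, -0.6, 0.9]
grip_width: 0.173
time: 2.1
position: [0.5156, -0.1066, 0.3073]
tool_rot: [-1.893, -2.506, 0.001]
ft_force: [0.8, 1.2, -0.2]
grip_width: 0.005
[ 0.5156086  -0.10664351  0.30731573] yaw 0.27682088304546637 [-0.001 -0.    -1.   ] [ 0.75884686  1.18938776 -0.19356644] 0.005493337676969674 [ 0.82  0.06 -0.69  1.53  0.04  1.56  0.4 ]
```

View pics/s1.png

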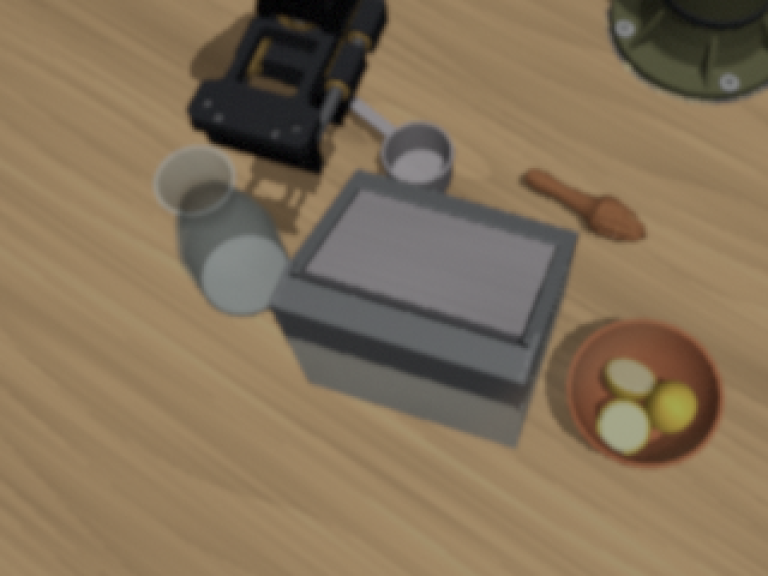

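The gripper is at crop (270,100), nearer the robot than the bin centre, and the fingers are not clearly visible. I check where the TCP should project and look from the top.

```bash
python3 - <<'E'
from bench import *
from h import *
import cv2
P=get_state()["position"]; print(P)
u=proj("side",[P,P+[0,0,.07]]); print("side crop",(u-60)*2.4)
v=proj("top",[P,P+[0,0,.07]]); print("top",v)
d=get_image("side")
im=get_image("top")["image"][60:300,140:460,::-1]; print("crop",(v-[140,60])*2.4)
print(d["position"],d["rotation"])
cv2.imwrite("pics/t1.png",cv2.resize(im,None,fx=2.4,fy=2.4,interpolation=3))
E
```

```text
[ 0.51534263 -0.10753746  0.30736595]
side crop [[338.7883334  141.12222325]
 [324.53429827  83.28130727]]
top [[327.59344634 180.74975318]
 [334.98912622 176.48623649]]
crop [[450.22427121 289.79940762]
 [467.97390293 279.56696757]]
[0.77990597 0.19262541 0.89364712] [-1.37479202 -2.56786474  0.51102604]
```

View pics/t1.png

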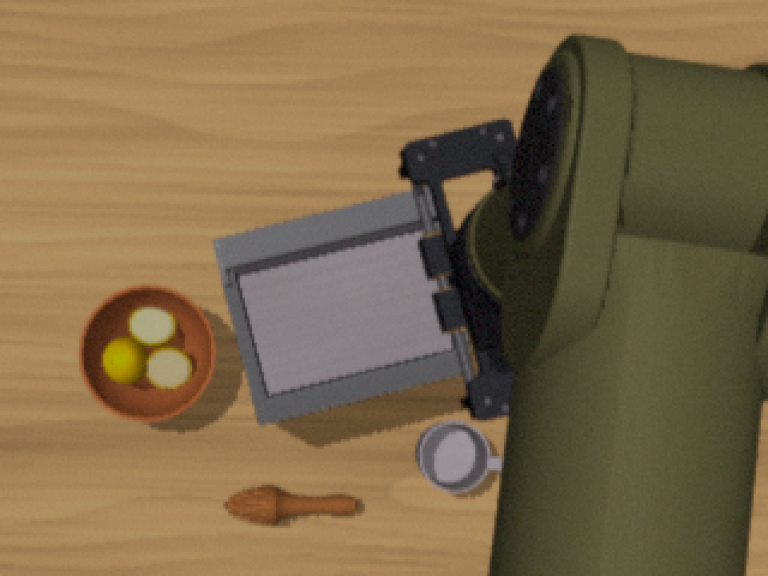

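Top view: closed fingers are over the flap's -y end, the gripper body lies along the bin's x, and the flap's +y part is clear. I press in gently: down, then towards the hinge.

```bash
python3 -m jog '[[0,1,-40,0],[0,1,-80,0],[0,1,-105,0],[0,1,-118,0],[0,1,-126,0],[0,1,-134,0],[0,1,-142,0],[0,1,-150,0]]'; python3 -m jog '[[3,1,0,0],[6,2,0,0],[10,3,-1,0],[14,4,-2,0],[18,5,-3,0],[22,6,-4,0],[25,7,-5,0],[29,8,-6,0]]'
python3 - <<'E'
from bench import *
from h import *
import cv2
s=get_state();print(s["position"],s["ft_force"])
im=get_image("top")["image"][100:270,210:400,::-1]
cv2.imwrite("pics/t2.png",cv2.resize(im,None,fx=3.5,fy=3.5,interpolation=3))
im=get_image("side")["image"][85:265,120:320,::-1]
cv2.imwrite("pics/s2.png",cv2.resize(im,None,fx=3,fy=3,interpolation=3))
b=lambda x,y,z:R.from_euler("z",.2769).apply([x,y,z])+[.5107,-.0321,0]
for th in(0,.4,.5,.6,.7,.8):
    q=b(.055-.13*np.cos(.436+th),.094,.205-.13*np.sin(.436+th))
    print(th,((proj("top",q)-[210,100])*3.5).round(),((proj("side",q)-[120,85])*3).round())
E
```

```text
time: 3.25
position: [0.5163, -0.105, 0.1575]
tool_rot: [1.893, 2.506, 0.0]
ft_force: [-0.7, 0.1, 0.5]
grip_width: 0.006
time: 4.25
position: [0.5441, -0.0973, 0.1514]
tool_rot: [-1.893, -2.505, 0.003]
ft_force: [-4.7, -1.3, 1.4]
grip_width: 0.005
[ 0.54412943 -0.09731899  0.15136632] [-4.74808765 -1.26488111  1.41919651]
0 [[146. 436.]] [[514. 231.]]
0.4 [[136. 394.]] [[498. 292.]]
0.5 [[133. 380.]] [[494. 308.]]
0.6 [[129. 366.]] [[489. 324.]]
0.7 [[126. 351.]] [[484. 341.]]
0.8 [[122. 335.]] [[479. 357.]]
```

View pics/t2.png

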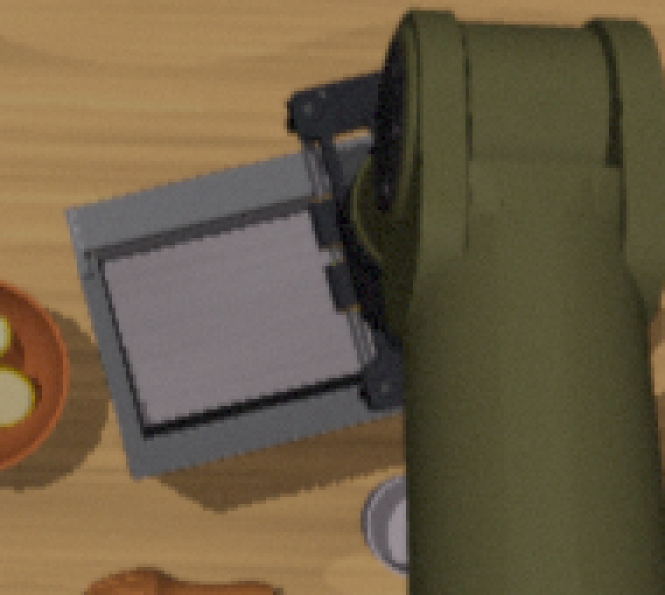

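View pics/s2.png

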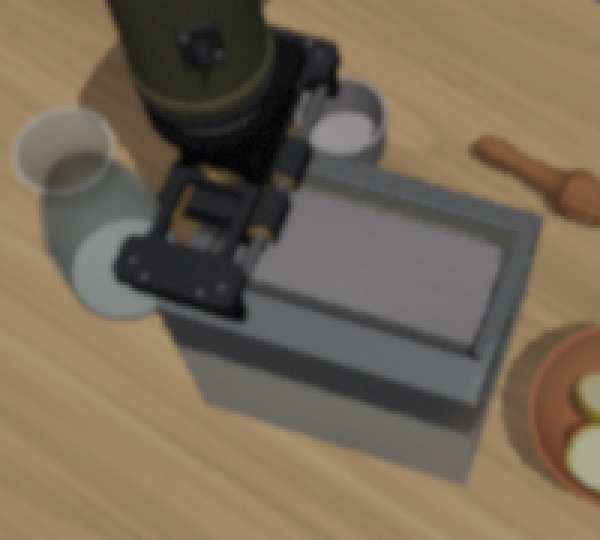

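The flap corner reads only about 0.17 rad, at top (148,422) and side (500,250). That does not fit the tip's depth, so I let it settle one call and look again.

```bash
python3 -m jog '[[0,0,0,0],[0,0,0,0],[0,0,0,0],[0,0,0,0],[0,0,0,0],[0,0,0,0],[0,0,0,0],[0,0,0,0]]'
python3 - <<'E'
from bench import *
from h import *
import cv2
s=get_state();print(s["position"],s["ft_force"],s["torque"])
im=get_image("top")["image"][100:270,210:310,::-1]
im2=get_image("side")["image"][95:265,150:320,::-1]
print(get_image("side")["position"])
cv2.imwrite("pics/b3.png",cv2.resize(np.hstack([im,im2]),None,fx=2.9,fy=2.9,interpolation=3))
P=s["position"]
for n,o in(("top",[210,100]),("side",[50,95])):print(n,((proj(n,[P,P+[0,0,.05]])-o)*2.9).round())
b=lambda x,y,z:R.from_euler("z",.2769).apply([x,y,z])+[.5107,-.0321,0]
for th in(0,.2,.4,.6,.8):
    q=b(.055-.13*np.cos(.436+th),.094,.205-.13*np.sin(.436+th))
    print(th,((proj("top",q)-[210,100])*2.9).round(),((proj("side",q)-[50,95])*2.9).round())
print("tip in bin",R.from_euler("z",-.2769).apply(P-[.5107,-.0321,0]))
E
```

```text
time: 5.35
position: [0.545, -0.0971, 0.1517]
tool_rot: [1.894, 2.507, -0.0]
ft_force: [-4.1, -1.0, 1.5]
grip_width: 0.003
[ 0.54495386 -0.09706489  0.15165506] [-4.05016994 -1.01518396  1.50601412] [-0.32033536  0.79885088  0.00877025]
[0.77990597 0.19262541 0.89364712]
top [[293. 218.]
 [302. 211.]]
side [[455. 222.]
 [446. 191.]]
0 [[121. 362.]] [[700. 195.]]
0.2 [[117. 346.]] [[693. 223.]]
0.4 [[113. 326.]] [[685. 253.]]
0.6 [[107. 303.]] [[676. 285.]]
0.8 [[101. 278.]] [[666. 316.]]
tip in bin [ 0.01518926 -0.07185437  0.15165506]
```

View pics/b3.png

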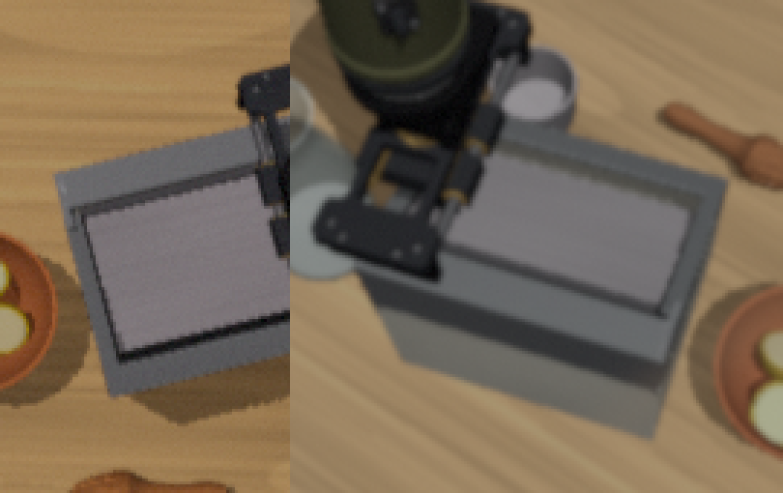

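```bash
python3 - <<'E'
from h import *
P=np.array([.545,-.0971,.1517]);rz=R.from_euler("z",.2769)
for n,o in(("top",[210,100]),("side",[50,95])):
  for h in(.07,.10,.13):
    c=P+rz.apply([[.095,-.0375,h],[.095,.0375,h],[-.095,.0375,h]])
    print(n,h,((proj(n,c)-o)*2.9).round().tolist())
b=lambda x,y,z:rz.apply([x,y,z])+[.5107,-.0321,0]
for y in(.094,0):
 for th in(0,.1,.15,.2,.3):
  q=b(.055-.13*np.cos(.436+th),y,.205-.13*np.sin(.436+th))
  print(y,th,((proj("top",q)-[210,100])*2.9).round(),((proj("side",q)-[50,95])*2.9).round())
E
```

```text
top 0.07 [[321.0, 76.0], [226.0, 100.0], [291.0, 342.0]]
top 0.1 [[328.0, 65.0], [230.0, 90.0], [297.0, 341.0]]
top 0.13 [[335.0, 54.0], [233.0, 80.0], [304.0, 341.0]]
side 0.07 [[336.0, 285.0], [443.0, 318.0], [540.0, 79.0]]
side 0.1 [[325.0, 267.0], [437.0, 301.0], [537.0, 54.0]]
side 0.13 [[314.0, 247.0], [430.0, 282.0], [535.0, 28.0]]
0.094 0 [[121. 362.]] [[700. 195.]]
0.094 0.1 [[119. 354.]] [[696. 209.]]
0.094 0.15 [[118. 350.]] [[694. 216.]]
0.094 0.2 [[117. 346.]] [[693. 223.]]
0.094 0.3 [[115. 336.]] [[689. 238.]]
0 0 [[233. 333.]] [[580. 161.]]
0 0.1 [[230. 326.]] [[578. 175.]]
0 0.15 [[228. 322.]] [[577. 182.]]
0 0.2 [[226. 318.]] [[576. 189.]]
0 0.3 [[223. 309.]] [[572. 204.]]
```

The body end projects about 55 mm above where the TCP reading puts it, and the flap angle fits a tip about 30 mm higher than assumed. So there is spare depth. I go down in small steps and watch the force and the flap.

```bash
python3 -m jog '[[0,0,-2,0],[0,0,-4,0],[0,0,-6,0],[0,0,-8,0],[0,0,-10,0],[0,0,-10,0],[0,0,-10,0],[0,0,-10,0]]'
python3 - <<'E'
from bench import *
from h import *
import cv2
im=get_image("top")["image"][100:270,210:310,::-1]
im2=get_image("side")["image"][95:265,150:320,::-1]
cv2.imwrite("pics/b4.png",np.hstack([im,im2]))
# track flap: pixels changed vs b3 and lower-edge rows along bin centre-left column
a=cv2.resize(cv2.imread("pics/b3.png"),(270,170),interpolation=cv2.INTER_AREA)
d=np.abs(a.astype(int)-cv2.imread("pics/b4.png")).sum(2)
for k in(50,60): print(k,cv2.imread("pics/b4.png")[85:135:2,k].mean(1).round().tolist(), a[85:135:2,k].mean(1).round().tolist())
E
```

```text
time: 6.5
position: [0.5454, -0.0967, 0.1419]
tool_rot: [1.893, 2.507, 0.001]
ft_force: [0.2, -0.4, 4.7]
grip_width: 0.006
50 [108.0, 104.0, 105.0, 106.0, 105.0, 106.0, 105.0, 109.0, 107.0, 107.0, 109.0, 108.0, 111.0, 107.0, 39.0, 26.0, 22.0, 18.0, 24.0, 72.0, 91.0, 88.0, 88.0, 91.0, 86.0] [121.0, 119.0, 120.0, 117.0, 119.0, 118.0, 118.0, 117.0, 121.0, 124.0, 124.0, 123.0, 123.0, 121.0, 121.0, 125.0, 120.0, 60.0, 13.0, 70.0, 92.0, 89.0, 89.0, 89.0, 86.0]
60 [108.0, 106.0, 109.0, 108.0, 107.0, 108.0, 108.0, 109.0, 108.0, 110.0, 108.0, 106.0, 94.0, 29.0, 17.0, 18.0, 27.0, 24.0, 80.0, 91.0, 91.0, 90.0, 87.0, 87.0, 79.0] [122.0, 120.0, 119.0, 118.0, 122.0, 123.0, 120.0, 122.0, 122.0, 121.0, 123.0, 123.0, 121.0, 121.0, 120.0, 119.0, 43.0, 23.0, 79.0, 87.0, 87.0, 88.0, 85.0, 87.0, 76.0]
```

Flap is now at about 0.37 rad with 4.7 N pushing back upwards, which fits a contact about 26 mm in front of the hinge. I continue down.

```bash
cat > th.py <<'E'
from bench import *
from h import *
import cv2
g=get_image("top")["image"].mean(2)
f=lambda th,y:proj("top",R.from_euler("z",.2769).apply([.055-.13*np.cos(.436+th),y,.205-.13*np.sin(.436+th)])+[.5107,-.0321,0])[0]
ths=np.arange(0,1.06,.02)
ys=np.linspace(.0,.08,15)
prof=[np.median([g[int(round(v)),int(round(u))] for u,v in (f(t,y) for y in ys)]) for t in ths]
i=int(np.argmax(np.diff(prof)*-1)); i=max(j for j in range(len(ths)) if prof[j]<70)
print("theta edge ~",ths[i],[int(p) for p in prof]); s=get_state(); print(s["time"],s["ft_force"].round(1),s["position"].round(4))
E
python3 th.py; python3 -m jog '[[0,0,-2,0],[1,0,-5,0],[1,0,-8,0],[2,0,-11,0],[2,1,-14,0],[3,1,-16,0],[3,1,-18,0],[3,1,-18,0]]'; python3 th.py
```

```text
theta edge ~ 0.32 [53, 33, 24, 20, 21, 20, 17, 20, 20, 20, 18, 19, 18, 19, 20, 31, 55, 92, 101, 107, 107, 107, 107, 106, 107, 107, 108, 108, 108, 108, 108, 108, 108, 108, 107, 106, 106, 107, 106, 107, 107, 107, 107, 105, 105, 105, 106, 107, 107, 107, 107, 107, 106]
6.65 [-0.3 -0.4  3.5] [ 0.5452 -0.0968  0.1418]
time: 7.65
position: [0.5473, -0.0962, 0.1232]
tool_rot: [-1.893, -2.506, 0.002]
ft_force: [-1.9, -1.7, 3.7]
grip_width: 0.005
theta edge ~ 0.6 [59, 35, 31, 30, 29, 29, 24, 27, 26, 26, 29, 29, 27, 25, 23, 25, 21, 18, 20, 17, 16, 22, 19, 17, 18, 19, 16, 18, 21, 31, 66, 82, 83, 85, 86, 87, 85, 86, 86, 86, 86, 84, 85, 85, 86, 85, 85, 85, 85, 84, 86, 85, 86]
7.7 [-1.6 -0.8  3.8] [ 0.5473 -0.0962  0.1233]
```

```bash
python3 -m jog '[[1,0,-2,0],[1,0,-4,0],[2,0,-6,0],[2,1,-8,0],[3,1,-10,0],[3,1,-12,0],[3,1,-14,0],[3,1,-14,0]]'; python3 th.py
```

```text
time: 8.7
position: [0.5506, -0.0949, 0.1092]
tool_rot: [-1.893, -2.506, 0.001]
ft_force: [-3.9, -1.4, 3.5]
grip_width: 0.006
theta edge ~ 0.8 [60, 38, 30, 26, 29, 26, 26, 24, 25, 26, 26, 27, 28, 25, 25, 25, 25, 22, 23, 26, 26, 23, 23, 23, 23, 20, 21, 17, 18, 19, 18, 17, 20, 19, 19, 19, 20, 33, 59, 69, 69, 70, 71, 70, 72, 71, 72, 70, 71, 71, 71, 71, 70]
8.75 [-2.7 -1.2  3.1] [ 0.5506 -0.0949  0.1093]
```

The flap is at about 0.76–0.8 rad. I hold one call, then take a final look.

```bash
python3 -m jog '[[0,0,0,0],[0,0,0,0],[0,0,0,0],[0,0,0,0],[0,0,0,0],[0,0,0,0],[0,0,0,0],[0,0,0,0]]'; python3 th.py
python3 - <<'E'
from bench import *
import cv2,numpy as np
a=get_image("top")["image"][110:280,165:405,::-1];b=get_image("side")["image"][85:255,120:380,::-1]
cv2.imwrite("pics/f.png",cv2.resize(np.hstack([a,b]),None,fx=1.6,fy=1.6,interpolation=3))
E
```

```text
time: 9.75
position: [0.5507, -0.0949, 0.1094]
tool_rot: [-1.893, -2.506, 0.001]
ft_force: [-4.4, -1.4, 0.2]
grip_width: 0.007
theta edge ~ 1.02 [61, 38, 29, 29, 24, 24, 25, 26, 29, 26, 25, 27, 27, 22, 20, 28, 20, 28, 25, 24, 24, 24, 25, 21, 24, 24, 22, 20, 19, 19, 17, 17, 17, 19, 17, 18, 17, 33, 57, 67, 70, 70, 70, 71, 72, 71, 71, 71, 71, 71, 70, 69, 71]
9.8 [-5.  -1.  -0.2] [ 0.5507 -0.0949  0.1094]
```

View pics/f.png

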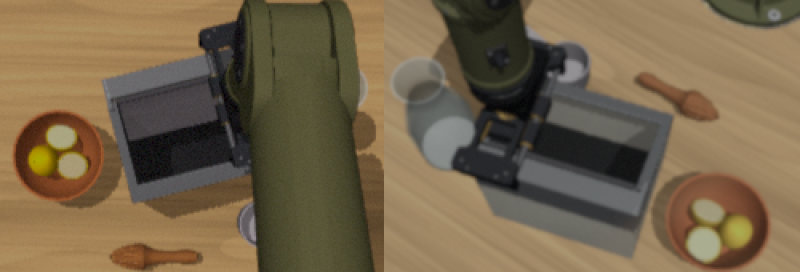

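The flap is held deep, with the mouth's bowl end open. The bowl, reamer, cup and carafe are where they stood, and the bin's front-left corner at about (249,235) is unmoved.

```bash
python3 -c "
from bench import *
print(close_job())"
```

```text
the job is handed in; nothing more can be done
None
```

I handed the job in at about 9.9 s with the closed fingertips still holding the flap in at its end away from the bowl. The contact is about 72 mm from the middle of the flap, towards the carafe, and the bowl end of the mouth is open.

- **Flap:** the top view put it at about 0.75 rad, well over halfway. It stayed there through a further 1 s hold, with about 5 N of reaction force.
- **Other objects:** in the last pictures the bin's front corner is within about 1.5 px of its starting place. The bowl, reamer, cup and carafe look unmoved, though the arm partly hides the cup and carafe in the top view.
- **Readings that disagreed:**
  - In the pictures the gripper body sat roughly 55 mm higher above the reported fingertip point than the given sizes say. The flap also moved less at first than the reported tip depth implied. I never explained this, so I set the final depth from the flap angle in the images and the force.
  - In the last check my angle script printed 1.02. That was a brightness-threshold error; the brightness profile itself still put the edge at about 0.75.

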